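Set the stop of the drilling gauge

ROBOT

A 6-joint arm with a two-finger parallel gripper is mounted at the origin on a cart in front of the work surface, level with it; the furniture and walls round the work are solid. World frame = base frame: x ahead of the robot, y to its left, z up, the work surface at z = 0. Lengths are in m, angles in degrees, forces in N, time in s.
With the tool pointing down it reaches from about 0.3 to 0.95 m from the base axis. Payload 3.1 kg.
Tool frame: the origin (TCP) lies on the centre line of the jaws, within the pads' length; the fingertips stand 19 mm ahead of it and the grasp point (between the pads) is the TCP (tip_extent is the distance from the TCP to the fingertips, in m); z points along the fingers, y is the line along which they close (so a half turn about z gives the same grasp; the last joint's range is limited). The gripper opens to 85 mm and grips with 20 to 120 N. Pads are 22 mm wide; open, the fingers measure 114 mm over their backs; the gripper's body (76 mm by 85 mm) begins 54 mm behind the grasp point. The pads swing forward as they close: fully open they stand 13 mm farther back than shut.
Start: joints at [68.772, 17.653, 93.61, -0, 68.738, -3.994], TCP at [0.185, 0.597, 0.25] pointing down, gripper open.
Joint ranges: [-175.34, 175.34], [-45.06, 112.39], [2.9, 150.54], [-68.45, 248.45], [3.09, 151.38], [-168.51, 168.51]. Speed limits (degrees/s): [159.86, 159.86, 180, 180, 180, 180].

INTERFACE

Orientations are given as a 3x3 rotation matrix whose columns are the frame's x, y, z axes.
In Python, from workcell import * gives the robot as it stands. The module is installed in compiled form; this text tells all that it offers.
- The arm moves only by the tool move_arm, never from a script. Its argument "series" is a list of rows, each an object with "grip": the finger opening in m, from 0 to 0.0854; "slide": the shift along the tool's x, y, z in m, a list of three; "spin": the turn about the tool's z in degrees. In form: [{"grip": grip, "slide": [tx, ty, tz], "spin": spin}, ...]. A call has 1 to 8 rows; each row shifts and turns the commanded pose from where the row before left it, along the tool's axes as they then stand; what a row does not reach is not made up. A row lasts 1/10 s, in which the tool goes at most 50 mm and 8.59 degrees, less where a joint would pass 70% of its speed; a pose out of reach is approached as far as the arm can. A call is refused whole if a number of a shift passes 0.05 or a number of a turn 8.59, either way. A call with a gripper value outside its range is refused whole. The fingers move at their own pace and stop on an object; the grip force is fixed at half the most. Time passes only in rows, so rows that do not move let the fingers close. It gives the time, the measured TCP pose, the force, the opening and the grip force at its end, in the units of the state.
- state(): the state, without advancing time (a new reading comes with each control period).
- read_camera(name): name is "scene" or "top" or "wrist"; returns a dict with "image" (480x640x3 uint8, red, green, blue), "range_z" (480x640 float32, m along the optical axis (not along the pixel's ray), 0 where there is no reading), "K" (3x3 intrinsics, pixels), "pose" (4x4, takes a point from camera to world coordinates). Camera axes: x right, y down, z forward; pixel columns grow to the right and rows downward; lengths in m; the calibration is good to about 2 mm. The wrist camera is an equidistant fisheye: a pixel r from the principal point sees the ray r / f radians off the axis. A picture is of the moment at which its call begins.
- hand_in(): hands the job in; it is judged then, once.
The state is a dict: "time_s": time; "joint_positions": joint angles; "joint_velocities": joint speeds; "joint_torque": joint torques, N m; "position": TCP position; "ee_rot": TCP orientation; "wrist_force": force on the tool from outside, world axes, zero at the start; "torque": the same for the moment, N m; "gripper_width": finger opening in m; "grip_force": force on a finger pad.
Only numpy, scipy, OpenCV 4.12 (cv2) and the standard library are available. Lean on these libraries where they do the work, as an engineer would, in place of code of your own. Each camera call takes 0.05 s, during which the arm holds its last target. There are 200 camera calls.

TASK

The drilling gauge has to be set for the next candle bar. Take hold of the square stop block and slide it along the steel rod until its centre line stands opposite the pointer on the rule, let it come to rest there, and only then let go. Leave the round stop where it is.

Things in the scene. Friction and masses are not known exactly. Their poses are not given: they have to be found in the camera images.
- gauge: Gauge fixed to the table: dark board 100 x 400 x 16 mm, a post at each end (tops 72 mm above the table) and a 12 mm steel rod between. Origin: centre of the board's underside; y along the rod, z up. Rod axis at x = +5 mm, 52 mm above the table. A pale rule strip with ticks lies along the board's front (-x) edge.
- square_stop: Wooden block on the rod, 44 x 32 (along rod) x 42 mm, with a square grip 30 (x, across rod) x 32 mm on top, a dark line round its middle. Origin: on the rod axis at mid-length; axes as the gauge's. Pinch the grip from above, 21 to 61 mm above the origin. Slides along y only, 1.2 N friction, stays where left. Starts 45 to 180 mm to the -y side of the pointer, nothing between.
- round_stop: The other stop on the same rod: a turned wooden barrel 44 mm in diameter, 24 mm long, with a round peg 16 mm thick that reaches 53 mm above the rod axis. Origin: on the rod axis at mid-length; axes as the gauge's. It stands near the +y end of the rod, beyond the pointer, and slides easily.
- pointer: The mark: a steel clip fixed on the rule strip, 18 mm wide, with an upright blade 4 mm wide, its top 39 mm above the table, 39 mm in front (-x) of the rod. Origin: foot of the blade, 17 mm above the table; axes as the gauge's. The square stop is set when its origin is level with this one along the gauge's y.

How it is judged (in metres and radians):
On the way:
1. the square stop is held at rest at the pointer (y of square_stop in the frame of pointer between -0.01 and 0.01 m and linear speed of square_stop below 0.01 m/s and contact force between the fingers and square_stop above 1 N), for 0.2 s.
At the end, for the whole second after the job is handed in: The square stop rests released on the rod with its centre within 10 mm of the pointer, measured along the rod, and the round stop is within 12 mm of where it began (y of square_stop in the frame of pointer between -0.01 and 0.01 m and linear speed of square_stop below 0.01 m/s and distance of round_stop from where it was at the start of the episode below 0.012 m); the robot touches nothing.
It also fails if it takes over 34 s, if anything falls off the work surface, if the arm or the gripper's body presses on something with over 40 N, if the wrist force passes 120 N, or if a joint passes its speed limit or range.

## Working session

There is one attempt and no reset: what is moved stays moved. The work goes in short steps, Python scripts to look and compute and a tool call to move; the robot and the scene stay as the last step left them, time stands still between calls to the robot, and variables do not carry over. Pictures are saved under pics/ and viewed, at most 10 in all, crops included, and the job is handed in when it is done.

Besides the shell and the picture viewer there is one more tool, called after "Call:" in YAML: its name, and indented under it one key for each argument. move_arm: Moves the arm, as the interface text tells. Its arguments: {"type":"object","properties":{"series":{"type":"array"}},"required":["series"]}

```bash
mkdir -p pics; python3 - <<'E'
from workcell import *
import cv2,numpy as np
s=state();print(s['time_s'],s['position'],np.round(s['ee_rot'],3).tolist(),s['gripper_width'])
for n in("scene","top"):
    r=read_camera(n);cv2.imwrite(f'pics/{n}1.png',r['image'][:,:,::-1]);np.savez(f'{n}1.npz',**r)
    print(n,np.round(r['K'],1).tolist(),np.round(r['pose'],3).tolist())
E
```

```text
0.0 [0.18490605 0.59619806 0.24903551] [[-0.955, 0.296, -0.001], [0.296, 0.955, -0.002], [0.0, -0.002, -1.0]] 0.0854505348967709
scene [[614.2, 0.0, 316.5], [0.0, 614.2, 237.8], [0.0, 0.0, 1.0]] [[0.513, -0.409, 0.754, -0.133], [-0.858, -0.235, 0.457, -0.399], [-0.01, -0.882, -0.472, 0.454], [0.0, 0.0, 0.0, 1.0]]
top [[526.4, 0.0, 302.2], [0.0, 526.4, 232.5], [0.0, 0.0, 1.0]] [[0.013, -0.988, 0.154, 0.383], [-1.0, -0.012, 0.007, -0.027], [-0.005, -0.154, -0.988, 0.91], [0.0, 0.0, 0.0, 1.0]]
```

View pics/top1.png

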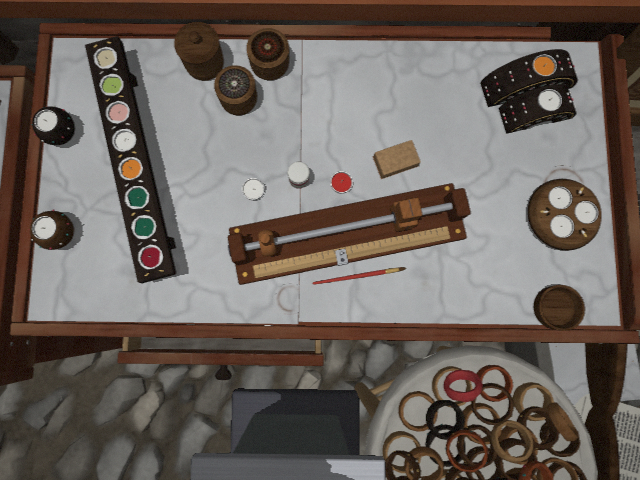

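View pics/scene1.png

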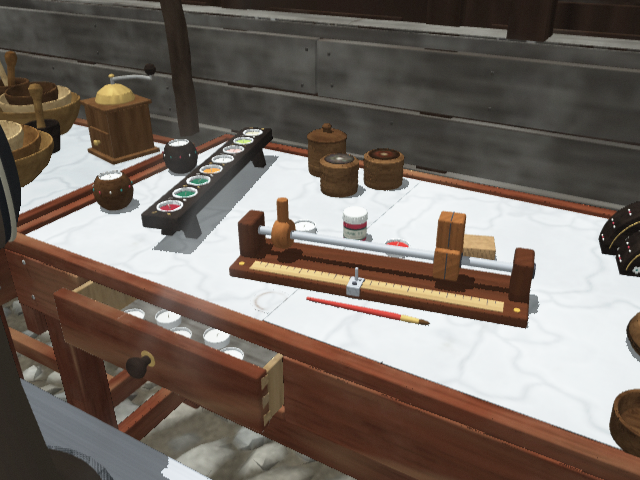

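The top view shows the square stop near (407,212), the pointer clip near (341,256) and the round stop near (267,243). The gauge's +y end points left in the image, and the rod runs from (245,247) to (452,207).

```bash
cat > h.py <<'E'
import numpy as np,cv2
def cloud(r):
    K,P=r['K'],r['pose'];v,u=np.mgrid[:480,:640];z=r['range_z']
    p=np.stack([(u-K[0,2])/K[0,0]*z,(v-K[1,2])/K[1,1]*z,z],-1)
    w=p@P[:3,:3].T+P[:3,3]; w[z==0]=np.nan; return w
E
python3 - <<'E'
from h import *
for n,box in(("top",(170,290,220,475)),("scene",(190,330,220,545))):
    r=np.load(n+'1.npz');W=cloud(r);a,b,c,d=box;W=W[a:b,c:d];I=r['image'][a:b,c:d].astype(int)
    mx,mn=I.max(2),I.min(2);z=W[...,2]
    def rep(t,m):
        m=cv2.morphologyEx(m.astype(np.uint8),cv2.MORPH_OPEN,np.ones((2,2)))
        q=W[m>0];print(n,t,len(q),np.round(np.median(q,0),4),np.round(q.min(0),3),np.round(q.max(0),3)) if len(q) else print(t,0);return q
    grey=(mx-mn<30)&(mx>80)
    q=rep('rod',grey&(z>.047)&(z<.065))
    A=q[:,:2];l=cv2.fitLine(A.astype(np.float32),cv2.DIST_HUBER,0,.01,.01).ravel();e=l[:2]*np.sign(l[1]);
    print('rod dir',e,'pt',l[2:],'yaw',np.degrees(np.arctan2(-e[0],e[1])))
    ex=np.array([e[1],-e[0]])
    def loc(q):
        d=q[:,:2]-l[2:];print('   along',np.round([np.median(d@e),(d@e).min(),(d@e).max()],4),'across',np.round([np.median(d@ex),(d@ex).min(),(d@ex).max()],4))
    d=(W[...,:2]-l[2:]);al=d@e;ac=d@ex
    loc(rep('griptop',(z>.106)&(z<.122)&(ac>-.03)&(ac<.03)))
    loc(rep('pegtop',(z>.095)&(z<.107)&(al>.07)&(abs(ac)<.02)))
    loc(rep('pointer',grey&(z>.02)&(z<.046)&(ac<-.027)&(ac>-.056)))
    loc(rep('posts',(z>.066)&(z<.078)&(abs(ac)<.03)&(abs(al)>.12)))
E
```

```text
top rod 1227 [nan nan nan] [nan nan nan] [nan nan nan]
rod dir [0. 0.] pt [0. 0.] yaw -0.0
top griptop 405 [ 0.5467 -0.1888  0.1126] [ 0.531 -0.228  0.012] [ 0.584 -0.172  0.118]
   along [0. 0. 0.] across [0. 0. 0.]
pegtop 0
  return _methods._mean(a, axis=axis, dtype=dtype,
  ret = ret.dtype.type(ret / rcount)
Traceback (most recent call last):
ValueError: zero-size array to reduction operation minimum which has no identity
```

```bash
python3 - <<'E'
from h import *
for n,box in(("top",(170,290,220,475)),("scene",(190,330,220,545))):
    r=np.load(n+'1.npz');W=cloud(r);a,b,c,d=box;W=W[a:b,c:d];I=r['image'][a:b,c:d].astype(int)
    mx,mn=I.max(2),I.min(2);z=W[...,2];ok=np.isfinite(z)
    grey=(mx-mn<30)&(mx>80)&ok
    q=W[grey&(z>.045)&(z<.065)];print(n,'rod',len(q),np.median(q[:,2]))
    l=cv2.fitLine(q[:,:2].astype(np.float32),cv2.DIST_HUBER,0,.01,.01).ravel();e=l[:2]*np.sign(l[1]);ex=np.array([e[1],-e[0]])
    print('dir',e,'pt',l[2:],'yaw',np.degrees(np.arctan2(-e[0],e[1])))
    d=(W[...,:2]-l[2:]);al=d@e;ac=d@ex
    for t,m in(('griptop',(z>.106)&(z<.122)&(abs(ac)<.03)),('pegtop',(z>.09)&(z<.109)&(al>.07)&(abs(ac)<.02)),
      ('clip',grey&(z>.018)&(z<.046)&(ac<-.027)&(ac>-.056)),('blade',grey&(z>.03)&(z<.046)&(ac<-.027)&(ac>-.056)),('posts',(z>.066)&(z<.078)&(abs(ac)<.03)&(abs(al)>.12))):
        m&=ok
        if m.sum()==0: print(t,0);continue
        f=lambda x:np.round(np.percentile(x[m],[3,50,97]),4)
        print(t,m.sum(),'med',np.round(np.median(W[m],0),4),'along',f(al),'across',f(ac),'z',f(z))
E
```

```text
top rod 1360 0.056321824595978065
dir [-0.20799083  0.97813076] pt [ 0.5221902  -0.06143314] yaw 12.004635
griptop 411 med [ 0.5478 -0.187   0.1126] along [-0.1438 -0.1282 -0.1135] across [-0.015  -0.001   0.0131] z [0.1082 0.1126 0.1157]
pegtop 89 med [0.4996 0.0362 0.1043] along [0.0937 0.1004 0.1072] across [-0.0088 -0.0024  0.0049] z [0.0928 0.1043 0.1063]
clip 138 med [ 0.4828 -0.087   0.0203] along [-0.0256 -0.0169 -0.0089] across [-0.0554 -0.0438 -0.0328] z [0.0182 0.0203 0.0322]
blade 6 med [ 0.4856 -0.0868  0.0382] along [-0.0183 -0.0172 -0.0162] across [-0.0419 -0.041  -0.0391] z [0.0308 0.0382 0.0393]
posts 900 med [ 0.5314 -0.1946  0.0714] along [-0.2314 -0.1324  0.1593] across [-0.0225 -0.0033  0.02  ] z [0.0675 0.0714 0.0747]
scene rod 2135 0.054323404007747766
dir [-0.2062424  0.9785009] pt [ 0.52815133 -0.11441448] yaw 11.902238
griptop 380 med [ 0.5398 -0.1886  0.1125] along [-0.0899 -0.0755 -0.0601] across [-0.0123 -0.0043  0.015 ] z [0.1064 0.1125 0.1141]
pegtop 148 med [0.4942 0.0354 0.1   ] along [0.1478 0.1535 0.1613] across [-0.0057 -0.0022  0.0066] z [0.0905 0.1    0.1054]
clip 191 med [ 0.4816 -0.0866  0.0206] along [0.0286 0.0367 0.0454] across [-0.0537 -0.0397 -0.0294] z [0.0184 0.0206 0.0384]
blade 22 med [ 0.4846 -0.0852  0.0354] along [0.0355 0.0375 0.0389] across [-0.0387 -0.0364 -0.0339] z [0.0309 0.0354 0.0399]
posts 892 med [0.5045 0.0286 0.0714] along [-0.1774  0.1464  0.2117] across [-0.0195 -0.0042  0.0219] z [0.0666 0.0714 0.0747]
```

The two views agree. The stop is about 111 mm short of the pointer, the rod is yawed 12.0°, and the heights match the ones given. I'll check the transit path for tall objects and turn the tool in place.

```bash
python3 - <<'E'
from h import *
for n in("top","scene"):
    W=cloud(np.load(n+'1.npz'));p=W[np.isfinite(W[...,2])]
    p=p[(p[:,2]>.15)&(p[:,2]<.5)&(p[:,0]>.05)&(p[:,0]<.75)&(p[:,1]>-.45)&(p[:,1]<.8)]
    k,c=np.unique(np.floor(p/.1).astype(int),axis=0,return_counts=True)
    print(n,[(a.tolist(),int(b)) for a,b in zip(k,c) if b>15])
E
```

```text
top [([6, -4, 3], 146), ([6, -4, 4], 113), ([6, -3, 3], 215), ([6, -3, 4], 172), ([6, -2, 3], 261), ([6, -2, 4], 217), ([6, -1, 3], 355), ([6, -1, 4], 253), ([6, 0, 3], 377), ([6, 0, 4], 266), ([6, 1, 3], 461), ([6, 1, 4], 313), ([6, 2, 3], 488), ([6, 2, 4], 340), ([6, 3, 3], 19), ([7, -4, 3], 598), ([7, -4, 4], 705), ([7, -3, 3], 742), ([7, -3, 4], 961), ([7, -2, 3], 684), ([7, -2, 4], 843), ([7, -1, 3], 578), ([7, -1, 4], 738), ([7, 0, 3], 592), ([7, 0, 4], 625), ([7, 1, 3], 508), ([7, 1, 4], 497), ([7, 2, 3], 458), ([7, 2, 4], 371), ([7, 3, 3], 27)]
scene [([0, -1, 1], 66), ([0, -1, 2], 558), ([0, -1, 3], 1132), ([7, 5, 1], 220)]
```

Call:
move_arm:
  series:
    - {"grip": 0.085, "slide": [0, 0, 0], "spin": -7.3}
    - {"grip": 0.085, "slide": [0, 0, 0], "spin": -7.3}
    - {"grip": 0.085, "slide": [0, 0, 0], "spin": -7.3}
    - {"grip": 0.085, "slide": [0, 0, 0], "spin": -7.3}

```text
time_s: 0.5
position: [0.185, 0.5965, 0.2495]
ee_rot: [[-0.977, -0.212, -0.001], [-0.212, 0.977, -0.001], [0.001, -0.001, -1.0]]
wrist_force: [0.5, -0.5, -0.5]
gripper_width: 0.0851
grip_force: 0.0
```

The path is clear. There is a shelf beyond x≈0.65 at z>0.3, and I stay in front of it.

Call:
move_arm:
  series:
    - {"grip": 0.085, "slide": [-0.009, -0.042, 0], "spin": 0}
    - {"grip": 0.085, "slide": [-0.009, -0.042, 0], "spin": 0}
    - {"grip": 0.085, "slide": [-0.009, -0.042, 0], "spin": 0}
    - {"grip": 0.085, "slide": [-0.009, -0.042, 0], "spin": 0}
    - {"grip": 0.085, "slide": [-0.009, -0.042, 0], "spin": 0}
    - {"grip": 0.085, "slide": [-0.009, -0.042, 0], "spin": 0}
    - {"grip": 0.085, "slide": [-0.009, -0.042, 0], "spin": 0}
    - {"grip": 0.085, "slide": [-0.009, -0.042, 0], "spin": 0}

```text
time_s: 1.3
position: [0.3254, 0.2814, 0.25]
ee_rot: [[-0.978, -0.208, -0.0], [-0.208, 0.978, -0.0], [0.0, -0.0, -1.0]]
wrist_force: [1.2, 0.5, 0.4]
gripper_width: 0.085
grip_force: 0.0
```

Call:
move_arm:
  series:
    - {"grip": 0.085, "slide": [-0.009, -0.042, 0], "spin": 0}
    - {"grip": 0.085, "slide": [-0.009, -0.042, 0], "spin": 0}
    - {"grip": 0.085, "slide": [-0.009, -0.042, 0], "spin": 0}
    - {"grip": 0.085, "slide": [-0.009, -0.042, 0], "spin": 0}
    - {"grip": 0.085, "slide": [-0.009, -0.042, 0], "spin": 0}
    - {"grip": 0.085, "slide": [-0.009, -0.042, 0], "spin": 0}
    - {"grip": 0.085, "slide": [-0.009, -0.042, 0], "spin": 0}
    - {"grip": 0.085, "slide": [-0.009, -0.042, 0], "spin": 0}

```text
time_s: 2.1
position: [0.4655, -0.0324, 0.25]
ee_rot: [[-0.978, -0.207, -0.0], [-0.207, 0.978, 0.0], [0.0, 0.0, -1.0]]
wrist_force: [0.7, 0.2, 0.7]
gripper_width: 0.0848
grip_force: 0.0
```

Call:
move_arm:
  series:
    - {"grip": 0.085, "slide": [-0.012, -0.042, 0], "spin": 0}
    - {"grip": 0.085, "slide": [-0.012, -0.042, 0], "spin": 0}
    - {"grip": 0.085, "slide": [-0.012, -0.042, 0], "spin": 0}
    - {"grip": 0.085, "slide": [-0.012, -0.042, 0], "spin": 0}
    - {"grip": 0.085, "slide": [0, 0, 0.04], "spin": 0}
    - {"grip": 0.085, "slide": [0, 0, 0], "spin": 0}

```text
time_s: 2.7
position: [0.5435, -0.1848, 0.2047]
ee_rot: [[-0.979, -0.205, -0.01], [-0.205, 0.979, 0.005], [0.009, 0.007, -1.0]]
wrist_force: [-1.8, 0.8, -0.7]
gripper_width: 0.0851
grip_force: 0.0
```

```bash
python3 - <<'E'
from workcell import *
import cv2,numpy as np
r=read_camera("wrist");cv2.imwrite('pics/w1.png',r['image'][:,:,::-1]);np.savez('w1.npz',**r)
print(r['K'],np.round(r['pose'],4).tolist(),state()['position'])
E
```

```text
[[371.64829954   0.         319.53631477]
 [  0.         371.64829954 237.6778492 ]
 [  0.           0.           1.        ]] [[-0.206, 0.9428, 0.262, 0.4752], [0.9785, 0.1968, 0.0611, -0.2009], [0.006, 0.269, -0.9631, 0.3275], [0.0, 0.0, 0.0, 1.0]] [ 0.54436903 -0.18433833  0.20667057]
```

View pics/w1.png

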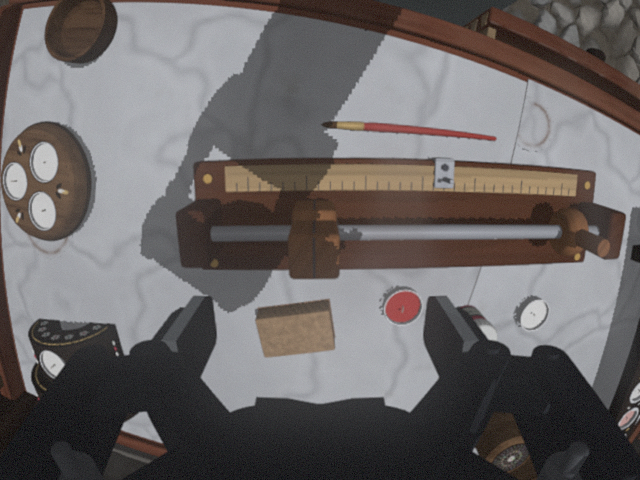

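The wrist view shows the square stop at about (315,238), central between the fingers at (190,320) and (450,320). The pointer is at (444,173) and the round stop at (572,232). Next I measure from this view.

```bash
cat >> h.py <<'E'
def fcloud(r):
    K,P=r['K'],r['pose'];v,u=np.mgrid[:480,:640];x=(u-K[0,2])/K[0,0];y=(v-K[1,2])/K[1,1];t=np.hypot(x,y)+1e-9
    z=r['range_z'];k=np.tan(t)/t*z
    w=np.stack([x*k,y*k,z],-1)@P[:3,:3].T+P[:3,3];w[z==0]=np.nan;return w
E
python3 - <<'E'
from h import *
from workcell import *
s=state();print(s['position'],np.round(s['ee_rot'],3).tolist())
r=np.load('w1.npz');W=fcloud(r);I=r['image'].astype(int);z=W[...,2];ok=np.isfinite(z)
e=np.array([-.2075,.9782]);ex=np.array([e[1],-e[0]]);al=W[...,:2]@e;ac=W[...,:2]@ex
v,u=np.mgrid[:480,:640];mx,mn=I.max(2),I.min(2)
for t,m in(('grip',(z>.106)&(z<.122)&(u>270)&(u<360)&(v>180)&(v<290)),('rod',(mx-mn<30)&(z>.045)&(z<.065)&(u>350)&(u<550)&(v>210)&(v<255)),('clip',(mx-mn<30)&(mx>80)&(z>.017)&(z<.046)&(u>425)&(u<460)&(v>150)&(v<195))):
    m=m&ok;f=lambda x:np.round(np.percentile(x[m],[3,50,97]),4)
    print(t,m.sum(),f(al),f(ac),f(z))
p=s['position'][:2];print('tcp',p@e,p@ex)
E
```

```text
[ 0.54436903 -0.18433833  0.20667057] [[-0.978, -0.206, -0.008], [-0.206, 0.978, 0.004], [0.007, 0.005, -1.0]]
grip 2400 [-0.3127 -0.2979 -0.2827] [0.4816 0.4947 0.5094] [0.1088 0.1113 0.1127]
rod 2893 [-0.2657 -0.1943 -0.1   ] [0.4897 0.4941 0.5005] [0.051  0.0555 0.0574]
clip 542 [-0.1946 -0.1871 -0.1777] [0.4394 0.4516 0.4638] [0.0173 0.0188 0.037 ]
tcp -0.29327632885666577 0.4942515848400839
```

Call:
move_arm:
  series:
    - {"grip": 0.085, "slide": [0.001, -0.004, 0.02], "spin": 0}
    - {"grip": 0.085, "slide": [0, 0, 0.025], "spin": 0}
    - {"grip": 0.085, "slide": [0, 0, 0.025], "spin": 0}
    - {"grip": 0.085, "slide": [0, 0, 0.02], "spin": 0}
    - {"grip": 0.085, "slide": [0, 0, 0.015], "spin": 0}
    - {"grip": 0.085, "slide": [0, 0, 0.008], "spin": 0}
    - {"grip": 0.085, "slide": [0, 0, 0], "spin": 0}
    - {"grip": 0.085, "slide": [0, 0, 0], "spin": 0}

```text
time_s: 3.55
position: [0.5478, -0.1892, 0.0983]
ee_rot: [[-0.978, -0.208, 0.001], [-0.208, 0.978, -0.001], [-0.001, -0.001, -1.0]]
wrist_force: [0.6, -0.0, 1.3]
gripper_width: 0.0848
grip_force: 0.0
```

Call:
move_arm:
  series:
    - {"grip": 0.0, "slide": [0, 0, 0], "spin": 0}
    - {"grip": 0.0, "slide": [0, 0, 0], "spin": 0}
    - {"grip": 0.0, "slide": [0, 0, 0], "spin": 0}
    - {"grip": 0.0, "slide": [0, 0, 0], "spin": 0}
    - {"grip": 0.0, "slide": [0, 0, 0], "spin": 0}
    - {"grip": 0.0, "slide": [0, 0, 0], "spin": 0}
    - {"grip": 0.0, "slide": [0, 0, 0], "spin": 0}
    - {"grip": 0.0, "slide": [0, 0, 0], "spin": 0}

```text
time_s: 4.35
position: [0.5473, -0.1892, 0.0979]
ee_rot: [[-0.978, -0.207, 0.0], [-0.207, 0.978, -0.0], [-0.0, -0.0, -1.0]]
wrist_force: [-1.2, 0.5, 5.6]
gripper_width: 0.0315
grip_force: 60.4
```

The grip is firm at 31.5 mm opening, against the 32 mm grip. I slide it 112 mm.

Call:
move_arm:
  series:
    - {"grip": 0.0, "slide": [0, 0.005, 0], "spin": 0}
    - {"grip": 0.0, "slide": [0, 0.009, 0], "spin": 0}
    - {"grip": 0.0, "slide": [0, 0.009, 0], "spin": 0}
    - {"grip": 0.0, "slide": [0, 0.009, 0], "spin": 0}
    - {"grip": 0.0, "slide": [0, 0.009, 0], "spin": 0}
    - {"grip": 0.0, "slide": [0, 0.009, 0], "spin": 0}
    - {"grip": 0.0, "slide": [0, 0.005, 0], "spin": 0}
    - {"grip": 0.0, "slide": [0, 0.005, 0], "spin": 0}

```text
time_s: 5.15
position: [0.5346, -0.1303, 0.0979]
ee_rot: [[-0.978, -0.208, 0.0], [-0.208, 0.978, -0.001], [-0.0, -0.001, -1.0]]
wrist_force: [-2.6, -2.3, 6.4]
gripper_width: 0.0315
grip_force: 60.7
```

Forces are low and the block is following. 60 mm done, 52 mm to go.

Call:
move_arm:
  series:
    - {"grip": 0.0, "slide": [0, 0.009, 0], "spin": 0}
    - {"grip": 0.0, "slide": [0, 0.009, 0], "spin": 0}
    - {"grip": 0.0, "slide": [0, 0.009, 0], "spin": 0}
    - {"grip": 0.0, "slide": [0, 0.009, 0], "spin": 0}
    - {"grip": 0.0, "slide": [0, 0.008, 0], "spin": 0}
    - {"grip": 0.0, "slide": [0, 0.005, 0], "spin": 0}
    - {"grip": 0.0, "slide": [0, 0.003, 0], "spin": 0}
    - {"grip": 0.0, "slide": [0, 0, 0], "spin": 0}

```text
time_s: 5.95
position: [0.5235, -0.0789, 0.0978]
ee_rot: [[-0.978, -0.208, -0.0], [-0.208, 0.978, 0.0], [0.0, 0.0, -1.0]]
wrist_force: [-2.2, 0.3, 7.5]
gripper_width: 0.0316
grip_force: 60.9
```

Call:
move_arm:
  series:
    - {"grip": 0.0, "slide": [0, 0, 0], "spin": 0}
    - {"grip": 0.0, "slide": [0, 0, 0], "spin": 0}
    - {"grip": 0.0, "slide": [0, 0, 0], "spin": 0}
    - {"grip": 0.0, "slide": [0, 0, 0], "spin": 0}
    - {"grip": 0.0, "slide": [0, 0, 0], "spin": 0}

```text
time_s: 6.45
position: [0.5235, -0.0789, 0.0979]
ee_rot: [[-0.978, -0.208, -0.001], [-0.208, 0.978, 0.0], [0.0, 0.001, -1.0]]
wrist_force: [-3.2, 1.0, 9.0]
gripper_width: 0.0312
grip_force: 60.9
```

```bash
python3 - <<'E'
from workcell import *
import cv2,numpy as np
r=read_camera("wrist");cv2.imwrite('pics/w2.png',r['image'][:,:,::-1]);np.savez('w2.npz',**r)
p=state()['position'][:2];print('tcp along',p@[-.2075,.9782])
E
```

```text
tcp along -0.18581416428153155
```

View pics/w2.png

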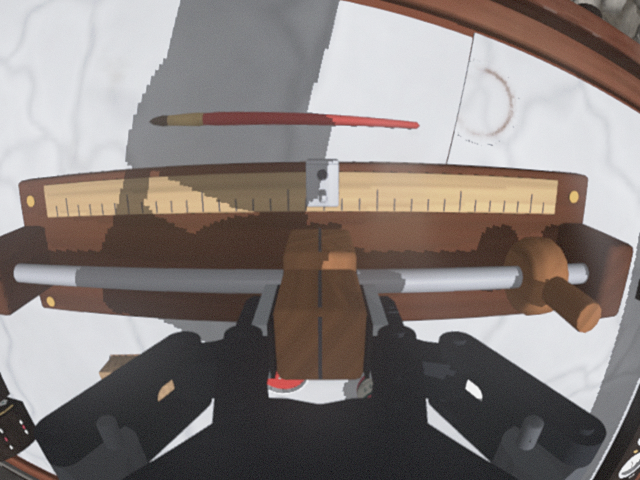

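The block's dark line at column 320 stands opposite the pointer at column 322, about 1 mm off, and the round stop at (540,275) looks undisturbed. The block has been held at rest for over 0.5 s, so I release it and lift.

Call:
move_arm:
  series:
    - {"grip": 0.045, "slide": [0, 0, 0], "spin": 0}
    - {"grip": 0.06, "slide": [0, 0, 0], "spin": 0}
    - {"grip": 0.07, "slide": [0, 0, 0], "spin": 0}
    - {"grip": 0.07, "slide": [0, 0, 0], "spin": 0}
    - {"grip": 0.07, "slide": [0, 0, 0], "spin": 0}
    - {"grip": 0.07, "slide": [0, 0, 0], "spin": 0}

```text
time_s: 7.1
position: [0.5238, -0.0796, 0.0971]
ee_rot: [[-0.978, -0.207, -0.0], [-0.207, 0.978, 0.0], [0.0, 0.0, -1.0]]
wrist_force: [0.9, 0.3, 0.5]
gripper_width: 0.0704
grip_force: 0.0
```

Call:
move_arm:
  series:
    - {"grip": 0.07, "slide": [0, 0, -0.01], "spin": 0}
    - {"grip": 0.07, "slide": [0, 0, -0.02], "spin": 0}
    - {"grip": 0.07, "slide": [0, 0, -0.025], "spin": 0}
    - {"grip": 0.07, "slide": [0, 0, -0.025], "spin": 0}
    - {"grip": 0.07, "slide": [0, 0, -0.02], "spin": 0}
    - {"grip": 0.07, "slide": [0, 0, 0], "spin": 0}
    - {"grip": 0.07, "slide": [0, 0, 0], "spin": 0}
    - {"grip": 0.07, "slide": [0, 0, 0], "spin": 0}

```text
time_s: 7.9
position: [0.5228, -0.0793, 0.196]
ee_rot: [[-0.978, -0.207, -0.002], [-0.207, 0.978, 0.001], [0.002, 0.001, -1.0]]
wrist_force: [-0.9, 0.2, -0.3]
gripper_width: 0.0701
grip_force: 0.0
```

```bash
python3 - <<'E'
from h import *
from workcell import *
s=state();print(s['position'],s['gripper_width'])
r=read_camera("wrist");W=fcloud(r);cv2.imwrite('pics/w3.png',r['image'][:,:,::-1]);I=r['image'].astype(int);z=W[...,2];ok=np.isfinite(z)
e=np.array([-.2075,.9782]);ex=np.array([e[1],-e[0]]);al=W[...,:2]@e;ac=W[...,:2]@ex
mx,mn=I.max(2),I.min(2)
for t,m in(('grip',(z>.106)&(z<.122)&(abs(ac-.495)<.02)&(abs(al+.187)<.04)),('clip',(mx-mn<30)&(mx>80)&(z>.017)&(z<.046)&(abs(ac-.452)<.016)&(abs(al+.187)<.02)),('peg',(z>.085)&(z<.11)&(abs(ac-.495)<.03)&(al>-.12)&(al<-.02))):
    m=m&ok;print(t,m.sum(),*(np.round(np.percentile(x[m],[3,50,97]),4) for x in (al,ac,z)) if m.any() else '')
print('peg before', np.array([[.4996,.0362],[.4942,.0354]])@e)
E
```

```text
[ 0.52277875 -0.07931663  0.19604657] 0.07010784090725859
grip 2562 [-0.2015 -0.1868 -0.1722] [0.4811 0.4943 0.509 ] [0.1087 0.1114 0.1127]
clip 739 [-0.1947 -0.1859 -0.177 ] [0.4393 0.4515 0.4638] [0.0174 0.0188 0.0367]
peg 618 [-0.0753 -0.0708 -0.0619] [0.4873 0.4931 0.5011] [0.086  0.1023 0.1044]
peg before [-0.06825616 -0.06791822]
```

View pics/w3.png

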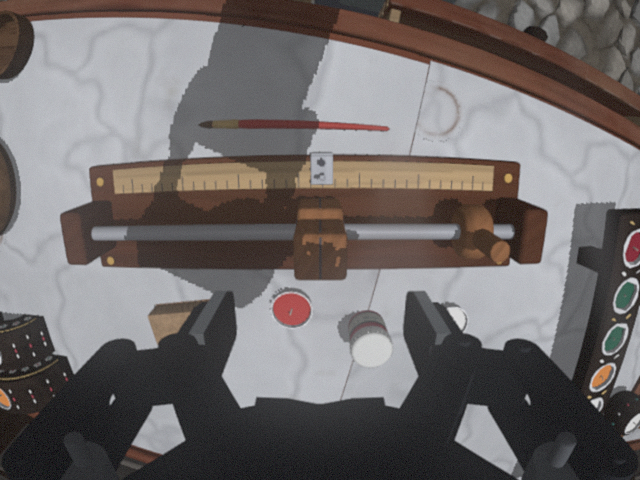

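The square stop at (320,240) is level with the pointer at (321,168), within 1 mm by measurement. The round stop is unmoved within the measuring error, and the gripper is clear of everything.

```bash
python3 -c "
from workcell import *
print(hand_in())"
```

```text
the job is handed in; nothing more can be done
None
```

The job is handed in: the square stop stands released about 1 mm from the pointer, the round stop shows no movement beyond measuring error, the arm is clear, and it took about 8 s; no verdict came back.

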